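Close and pin the booklet-binding jig

TASK

Get the booklet-binding jig ready for piercing: fold both side fences fully upright against the booklets, then swing the hinged pressure board down onto them, then take the steel register pin from the tool block and push it down through the hole in the board's front tongue into the hole in the base. Push until its collar bears on the board and the springy booklets are squeezed so that the board is fully shut, and finish while still holding it there: keep pressing down and do not let go, because the board lifts again by itself. Leave the other tools, jars, mug, bowl and bone folder where they are.

Things in the scene. Friction and masses are not known exactly. Their poses are not given: they have to be found in the camera images.
- jig: stab-binding jig, fixed to the desk: plywood base 240 (x) by 218 (y) by 18 mm with a pile of folded booklets, a pin block 54 x 70 x 40 mm at its front and a hinge rail 42 mm high at its back, clear desk beyond. Origin: centre of the base's underside; x points from front to hinge side, y to the left fence, z up. Board hinge axis: along y at x=+90, z=42 mm. Pin hole: x=-90, y=0
- leaf (a joint): angle of the hinged pressure board: 0 = shut (level, on its stop, underside at z=42 mm), 1.57 = upright; starts at 1.3 to 1.7. 0.35 kg, hinge friction 0.2 N m: stays put above about 1.0 rad, sinks onto the booklets below that. The booklets gape and are springy: it meets them at 0.10 rad, rests on them unpressed at 0.05 to 0.10, needs about 9 N down at its hole to reach 0 and rises when let go
- leaf_hinge (a point): middle of the board's hinge axis, in the plane of its underside. Board: wood 12 mm thick, 196 mm wide from 5 to 155 mm from this axis, then a central tongue 70 mm wide, up to 205 mm from it. Its upper face (the back when it stands open) is flat but for two battens 18 mm wide, 8 mm proud, at y=+-75 mm, 20 to 130 mm from the axis
- leaf_hole (a point): centre of the 15 mm hole through the board's tongue, 180 mm from the hinge axis, on the upper face. While the board rests on the booklets this lies up to 2 mm nearer the hinge than the base's hole and up to 18 mm higher than when shut; with the board shut it is exactly above it, 54 mm over the desk
- base_hole (a point): centre of the mouth of the pin hole in the base's front block, 40 mm over the desk: 12.5 mm wide, upright, 40 mm deep, 2 mm chamfer. This is the hole to aim the pin at
- fence_left (a joint): angle of the left (+y) side fence: 0 = folded out flat, 1.57 = upright on its stop; starts at 0.55 to 0.95, stays where left (stiff hinge, about 2 N at the edge). Hinge axis along the jig's x at y=+109, z=18 mm. Raise it by carrying its free edge up and inwards along its arc from outside; a level push on the edge may jam it
- fence_right (a joint): the same for the right fence: hinge axis at y=-109, z=18 mm of the jig's frame; 0 = folded out flat, 1.57 = upright
- fence_left_edge (a point): middle of the left fence's free edge, on its inner (upper) face, at x=+12 mm in the jig's frame. The fence is plywood, 146 mm long (x=-61 to +85 mm), 48 mm from hinge axis to free edge, 8 mm thick (the thickness lies on the outer, lower side of this point)
- fence_right_edge (a point): the same on the right fence
- toolblock: wooden tool block 190 mm (its x) by 60 mm (its y), 50 mm high, fixed, left or right of the jig; three holes 12.5 mm wide in a row at x=-60, 0, +60 mm hold the pin, an awl and an eyelet setter in any order. Origin: centre of underside
- pin: steel register pin standing in the tool block: ribbed grip 24 mm across and 30 mm high on a collar 30 mm across, 4 mm thick; under it a shank 10 mm across, 46 mm long, tapering to 5.6 mm over its last 8 mm. Origin: centre of the collar's underside (grip above, shank below), 50 mm over the desk at first, 54 mm when home with the board shut. About 0.12 kg
- pin_tip (a point): lower end of the pin's shank, 46 mm below the collar's underside
- awl: bookbinder's awl standing in the tool block: pear-shaped dark wooden handle 26 mm across and 52 mm high with a thin 6 mm shank; bystander. Origin: underside of the handle, on the block's top
- setter: eyelet setter standing in the tool block: plain smooth brass cylinder 18 mm across and 46 mm high, no collar; bystander. Origin: underside of the brass part, on the block's top
- bowl: wooden sweet bowl, 124 mm across, 50 mm high; bystander. Origin: centre of underside
- jar1: lidded paint jar, 62 mm across, 95 mm high, behind the jig to the left or right; bystander. Origin: centre of underside
- jar2: lidded paint jar, 72 mm across, 120 mm high, behind the jig to the left or right; bystander. Origin: centre of underside
- jar3: lidded paint jar, 62 mm across, 85 mm high, behind the jig; bystander. Origin: centre of underside
- mug: white mug, 80 mm across, 90 mm high; bystander. Origin: centre of underside
- folder: bone folder lying flat, 22 x 130 x 5 mm, behind the jig; bystander. Origin: centre of underside
Mind the look-alikes: they are no part of the job. Leave any orange or turquoise look-alike of the pin alone.

How it is judged:
By the outcome, as a careful person would: the job done as asked, in the order asked, and still so for the second after the job is handed in, while the arm keeps its last pose, push and grip.
It also fails if it takes over 67 s, if anything falls off the work surface, if the arm or the gripper's body presses on something with over 40 N, if the wrist force passes 120 N, or if a joint passes its speed limit or range.

ROBOT

A 6-joint arm with a two-finger parallel gripper is mounted at the origin on the work surface. World frame = base frame: x ahead of the robot, y to its left, z up, the work surface at z = 0. Lengths are in m, angles in rad, forces in N, time in s.
With the tool pointing down it reaches from about 0.3 to 0.775 m from the base axis. Payload 14.6 kg.
Tool frame: the origin (TCP) lies at the centre of the arm's flange, where the gripper is bolted on; the fingertips stand 199 mm ahead of it and the grasp point (between the pads) lies ctrl.tcp_to_grasp ahead of it (ctrl.tcp_to_grasp is the distance from the TCP to the grasp point, in m); z points along the fingers, y is the line along which they close (so a half turn about z gives the same grasp; the last joint's range is limited). The gripper opens to 94 mm and grips with 3 to 60 N. Pads are 16 mm wide; open, the fingers measure 119 mm over their backs; the gripper's body (75 mm by 177 mm) begins 78 mm behind the grasp point.
Start: joints at [-1.362, 0.3, 1.521, -0, 1.321, -0.067], TCP at [0.15, -0.529, 0.405] pointing down, gripper open.
Joint ranges: [-3.03, 3.03], [-0.79, 2.21], [0.23, 2.52], [-1.04, 4.18], [0, 3.07], [-2.55, 2.55]. Speed limits (rad/s): [2.22, 2.22, 2.57, 3.14, 3.14, 3.14].

INTERFACE

Orientations are given as [roll, pitch, yaw] about the fixed x, y, z axes, in that order (R = Rz(yaw) Ry(pitch) Rx(roll)).
In Python, from station import ctrl gives the robot as it stands. The module is installed in compiled form; this text tells all that it offers.
- The arm moves only by the shell command python3 -m jog 'ROWS' [OPENING] [FORCE]. ROWS is JSON, a list of rows, each a list of 6 numbers: the shift along the tool's x, y, z in cm, then the turn, a rotation vector about the tool's x, y, z in rad. In form: [[tx, ty, tz, ax, ay, az], ...]. A call has 1 to 8 rows; each row is the pose to reach, as a shift and turn from the pose commanded when the call began, along the tool's axes at that moment; what a row does not reach only later rows make up. A row lasts 1/10 s, in which the tool goes at most 50 mm and 8.59 degrees, less where a joint would pass 70% of its speed; a pose out of reach is approached as far as the arm can. A call with a gripper value outside its range is refused whole. OPENING is the opening in per cent of the stroke, from 0 (shut) to 100 (fully open), set as the call begins (- or left out, the last holds). The fingers move at their own pace and stop on an object; FORCE is the grip in N (left out, the last holds). Time passes only in rows, so rows that repeat a pose let the fingers close. It gives the time, the measured TCP pose, the force, the opening and the grip force at its end, in the units of the state.
- ctrl.get_obs(): the state, without advancing time (a new reading comes with each control period).
- ctrl.camera(name): name is "side" or "top" or "wrist"; returns a dict with "img" (384x512x3 uint8, blue, green, red), "intrinsics" (3x3 intrinsics, pixels), "k1" (the pictures are not rectified: a ray, as slopes to the right and down, at radius r is drawn at 1 + k1 r^2 times it, then the intrinsics apply), "R" (3x3) and "t" (3): a world point X has camera coordinates R X + t. Camera axes: x right, y down, z forward; pixel columns grow to the right and rows downward; lengths in m; the calibration is good to about 2 mm. A picture is of the moment at which its call begins. There is no depth.
- ctrl.hand_in(): hands the job in; it is judged then, once.
The state is a dict: "time_s": time; "qpos": joint angles; "joint_vel": joint speeds; "tau": joint torques, N m; "ee_pos": TCP position; "eef_rot": TCP orientation; "force": force on the tool from outside, world axes, zero at the start; "moment": the same for the moment, N m; "grip_width": finger opening in m; "grip_force": force on a finger pad.
Only numpy, scipy, OpenCV 4.12 (cv2) and the standard library are available. Lean on these libraries where they do the work, as an engineer would, in place of code of your own. Each camera call takes 0.05 s, during which the arm holds its last target. There are 200 camera calls.

## Working session

There is one attempt and no reset: what is moved stays moved. The work goes in short steps, Python scripts to look and compute and a shell command to move; the robot and the scene stay as the last step left them, time stands still between calls to the robot, and variables do not carry over. Pictures are saved under pics/ and viewed, at most 10 in all, crops included, and the job is handed in when it is done.

```bash
mkdir -p pics
cat > h.py <<'E'
import numpy as np, cv2
from station import ctrl
from scipy.spatial.transform import Rotation as Ro
def snap(n,f):
    c=ctrl.camera(n); cv2.imwrite('pics/'+f,c['img']); np.savez('pics/'+f[:-4]+'.npz',**{k:c[k] for k in('img','intrinsics','k1','R','t')}); return c
def ray(c,u,v):
    K=c['intrinsics']; k=float(c['k1'])
    d=cv2.undistortPoints(np.array([[[u,v]]],float),K,np.array([k,0,0,0,0.]))[0,0]
    R=c['R']; o=-R.T@c['t']; w=R.T@np.array([d[0],d[1],1]); return o,w
def atz(c,u,v,z):
    o,w=ray(c,u,v); return o+w*(z-o[2])/w[2]
def proj(c,X):
    K=c['intrinsics'];X=np.atleast_2d(X)
    return cv2.projectPoints(X,cv2.Rodrigues(c['R'])[0],c['t'],K,np.array([float(c['k1']),0,0,0,0.]))[0][:,0]
def load(f): return np.load('pics/'+f+'.npz')
E
python3 - <<'E'
from h import *
a=snap('top','top0.png');b=snap('side','side0.png');w=snap('wrist','w0.png')
for c in(a,b,w): print(-c['R'].T@c['t'],c['R'][2],c['intrinsics'][0,0])
o=ctrl.get_obs();print(o['time_s'],o['ee_pos'],o['eef_rot'],o['grip_width'],ctrl.tcp_to_grasp)
cv2.imwrite('pics/both.png',cv2.resize(np.vstack([a['img'],b['img']]),None,fx=.78,fy=.78))
E
```

```text
[0.34866019 0.04051575 1.07516322] [ 0.18134738 -0.00841795 -0.98338307] 381.861421080753
[0.28391025 0.85073612 0.80634224] [ 0.22026259 -0.73185473 -0.64488219] 412.4458657127417
[ 0.23208456 -0.50635653  0.38262785] [-0.27856938 -0.07812204 -0.95723354] 337.1136793313102
0.15 [ 0.14977472 -0.52918627  0.40423186] [-3.14073424e+00 -6.50298235e-05  2.75793845e-01] 0.09393755191909416 0.1804
```

View pics/top0.png

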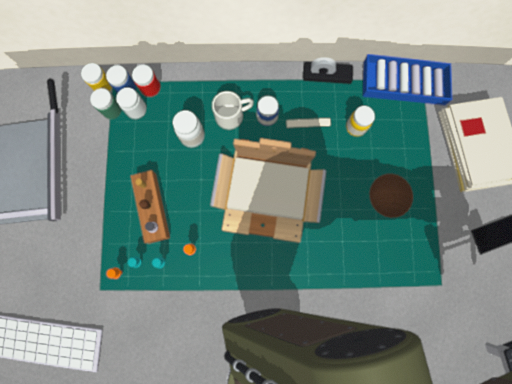

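View pics/side0.png

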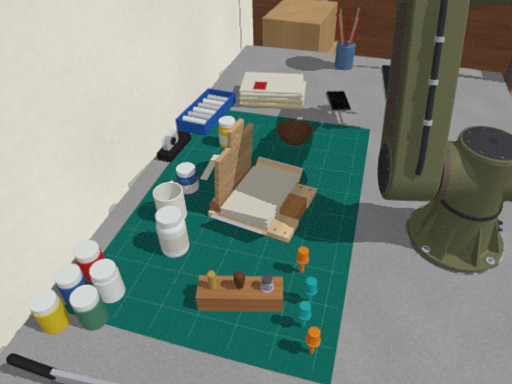

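The top view shows the jig at about (265,190), hinge up (away from robot), fences at (221,180) and (316,195). The tool block is at (149,205). Candidates for the pin are the block's occupants at (138,183) brass setter, (145,204) dark awl and (152,227) grey steel. The look-alikes are orange at (190,249) and (113,273), and turquoise at (134,263) and (158,264). I choose the grey one at (152,227), and will check it in a close crop.

Run:
```python
from h import *
a=load('top0')['img'];b=load('side0')['img']
A=cv2.resize(a[125:255,200:335],None,fx=4.4,fy=4.4,interpolation=cv2.INTER_CUBIC)
B=cv2.resize(b[260:320,185:300],None,fx=3.4/1.7,fy=2,interpolation=cv2.INTER_CUBIC)
C=cv2.resize(a[165:250,125:172],None,fx=4.2,fy=4.2,interpolation=cv2.INTER_CUBIC)
im=np.zeros((600,800,3),np.uint8);im[:A.shape[0],:A.shape[1]]=A
im[:C.shape[0],596:596+C.shape[1]]=C[:, :204];im[400:400+B.shape[0],800-B.shape[1]+26-26:]=B
cv2.imwrite('pics/crop1.png',im);print(A.shape,B.shape,C.shape)
```

```text
(572, 594, 3) (120, 230, 3) (357, 197, 3)
```

View pics/crop1.png

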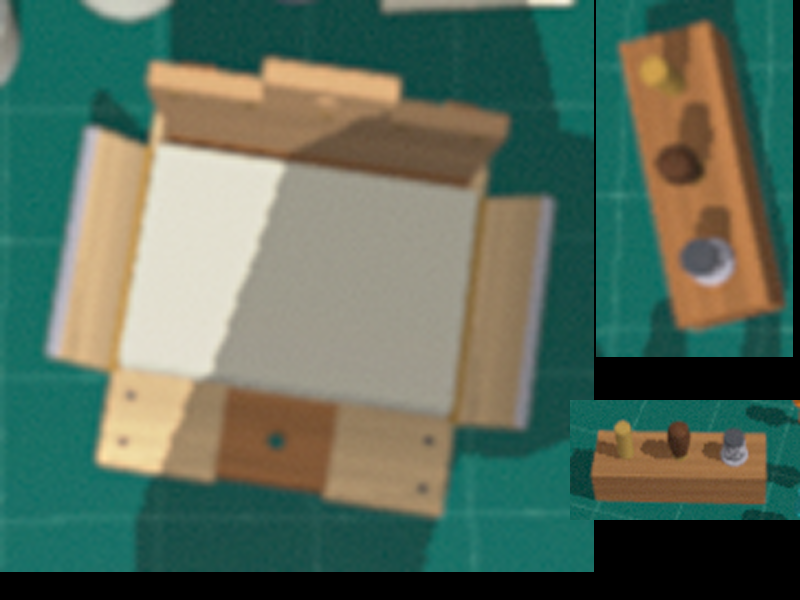

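The crop confirms it: grey ribbed grip on a light collar at block crop (707,260). The setter is plain brass and the awl dark. Now I'll fit the jig and pin poses.

```bash
cat > fit.py <<'E'
from h import *
from scipy.optimize import least_squares
c=load('top0')
A=lambda x,y:np.array([200+(x+.5)/4.4-.5,125+(y+.5)/4.4-.5])
def model(p):
    x,y,w,fl,fr,lf=p; J=lambda X:np.array([x,y,0])+np.array([X[0]*np.cos(w)-X[1]*np.sin(w),X[0]*np.sin(w)+X[1]*np.cos(w),X[2]])
    def F(s,a,X,t): # t thickness outwards
        r=.048; Y=.109+r*np.cos(a)+t*np.sin(a); Z=.018+r*np.sin(a)-t*np.cos(a); return J([X,s*Y,Z])
    L=lambda d,Y,t=0:J([.09-d*np.cos(lf)+t*np.sin(lf)*1,Y,.042+d*np.sin(lf)+t*np.cos(lf)])
    return [J([-.12,.109,.018]),J([-.12,-.109,.018]),J([-.09,0,.04]),J([-.117,.035,.04]),J([-.117,-.035,.04]),
     F(1,fl,.085,0),F(1,fl,-.061,0),F(-1,fr,.085,0),F(-1,fr,-.061,0),F(1,fl,.085,.008),F(1,fl,-.061,.008),F(-1,fr,.085,.008),F(-1,fr,-.061,.008),
     L(.205,.035),L(.205,-.035),L(.205,.035,.012),L(.205,-.035,.012),L(.155,.098),L(.155,-.098)]
obs=np.array([A(*q) for q in[(97,463),(442,516),(277,440),(216,481),(325,494),(98,132),(62,358),(541,198),(514,428),(86,128),(48,356),(553,198),(526,428),(263,76),(397,100),(265,58),(401,80),(150,83),(506,137)]])
if __name__=='__main__':
    f=lambda p:(proj(c,np.array(model(p)))-obs).ravel()
    s=least_squares(f,[.5,.03,-.1,.7,.7,1.5],loss='soft_l1');print(s.x.round(4));print(s.fun.reshape(-1,2).round(1).tolist() if 0 else f(s.x).reshape(-1,2).round(1).tolist())
    np.save('jig.npy',s.x)
    C=lambda x,y:(125+(x-595.5)/4.2-.5,165+(y+.5)/4.2-.5)
    print('pin top',atz(c,*C(710,264),.053),atz(c,*C(706,257),.084),'side',atz(load('side0'),267,287.5,.053))
    print('setter',atz(c,*C(655,70),.096),'awl',atz(c,*C(678,162),.1))
E
python3 fit.py
```

```text
[ 0.5237  0.0089 -0.1606  0.8705  0.7893  1.4937]
[[0.1, 0.4], [-0.1, 0.2], [-0.0, 0.2], [-0.5, -1.2], [0.4, -0.3], [-0.0, -0.5], [-0.9, -0.1], [0.6, -0.3], [0.3, -0.3], [0.7, 0.5], [0.3, 0.3], [-0.5, 0.4], [-0.7, 0.2], [-0.1, 0.9], [0.2, -0.0], [0.3, -0.1], [0.0, -0.6], [-0.3, 0.1], [-0.0, -0.2]]
pin top [0.4290991  0.32119235 0.053     ] [0.43101753 0.31534513 0.084     ] side [0.4289301  0.32557849 0.053     ]
setter [0.54736367 0.34890335 0.096     ] awl [0.4884356  0.33057482 0.1       ]
```

```bash
cat >> h.py <<'E'
def W(X,Y): # jig -> world xy
    p=np.load('jig.npy');return np.array([p[0]+X*np.cos(p[2])-Y*np.sin(p[2]),p[1]+X*np.sin(p[2])+Y*np.cos(p[2])])
def rel(tip,rpy,L=.199,cur=None):
    o=ctrl.get_obs();p,r=(o['ee_pos'],o['eef_rot']) if cur is None else cur
    R0=Ro.from_euler('xyz',r);R1=Ro.from_euler('xyz',rpy)
    t=np.array(tip)-R1.apply([0,0,L])
    return np.r_[R0.inv().apply(t-p)*100,(R0.inv()*R1).as_rotvec()].round(3).tolist()
def st():
    o=ctrl.get_obs();print(o['time_s'],o['ee_pos'].round(4),o['eef_rot'].round(3),'F',o['force'].round(1),o['grip_width'].round(4),o['grip_force'],o['qpos'].round(2))
E
python3 - <<'E'
from h import *
w=np.load('jig.npy')[2]
print(rel([*W(-.035,-.205),.16],[np.pi,0,w]))
E
```

```text
[38.798, -24.485, 4.547, -0.001, 0.0, 0.436]
```

```bash
python3 -m jog '[[38.8,-24.5,4.5,0,0,0.436],[38.8,-24.5,4.5,0,0,0.436],[38.8,-24.5,4.5,0,0,0.436],[38.8,-24.5,4.5,0,0,0.436],[38.8,-24.5,4.5,0,0,0.436],[38.8,-24.5,4.5,0,0,0.436],[38.8,-24.5,4.5,0,0,0.436],[38.8,-24.5,4.5,0,0,0.436]]' 0
python3 -m jog '[[0,0,0,0,0,0],[0,0,0,0,0,0],[0,0,0,0,0,0]]'
python3 - <<'E'
from h import *
w=np.load('jig.npy')[2]
st()
print(rel([*W(-.035,-.205),.026],[np.pi,0,w]))
E
```

```text
time_s: 0.95
ee_pos: [0.4108, -0.2379, 0.3664]
eef_rot: [3.141, -0.0, -0.16]
force: [1.1, -1.9, 0.2]
grip_width: 0.0335
grip_force: 0.0
time_s: 1.25
ee_pos: [0.4094, -0.2404, 0.3665]
eef_rot: [3.142, 0.0, -0.161]
force: [0.2, -0.3, -1.1]
grip_width: 0.0095
grip_force: 0.0Traceback (most recent call last):
  File "<stdin>", line 3, in <module>
  File "h.py", line 24, in st
    o=ctrl.get_obs();print(o['time_s'],o['ee_pos'].round(4),o['eef_rot'].round(3),'F',o['force'].round(1),o['grip_width'].round(4),o['grip_force'],o['qpos'].round(2))
                                                                                                          ^^^^^^^^^^^^^^^^^^^^^
AttributeError: 'float' object has no attribute 'round'
```

```bash
sed -i "s/o\['grip_width'\].round(4)/round(o['grip_width'],4)/" h.py
python3 - <<'E'
from h import *
w=np.load('jig.npy')[2]
st()
print(rel([*W(-.035,-.205),.026],[np.pi,0,w]))
E
```

```text
1.25 [ 0.4094 -0.2404  0.3665] [ 3.142  0.    -0.161] F [ 0.2 -0.3 -1.1] 0.0095 0.0 [-0.61  0.17  1.77 -0.    1.2   1.12]
[3.801, -5.936, 14.148, 0.0, 0.0, -0.0]
```

```bash
python3 -m jog '[[3.8,-5.9,2,0,0,0],[3.8,-5.9,7,0,0,0],[3.8,-5.9,12,0,0,0],[3.8,-5.9,14.1,0,0,0],[3.8,-5.9,14.1,0,0,0],[3.8,-5.9,14.1,0,0,0]]'
python3 - <<'E'
from h import *
w=np.load('jig.npy')[2]
st();p=np.load('jig.npy');c=snap('side','s1.png')
cv2.imwrite('pics/s1.png',np.hstack([cv2.resize(c['img'][90:290,180:380],(480,480)),cv2.resize(snap('wrist','w1.png')['img'],None,fx=.6,fy=.6)[:,:0].repeat(1,0)[:0].reshape(0,0,3) if 0 else np.zeros((480,0,3),np.uint8)]))
th=p[4]
# arc targets: outer corner; finger half depth .0125, tip 18mm below corner
for t in np.linspace(th,np.pi/2,8):
    Y=.109+.048*np.cos(t)+.008*np.sin(t);Z=.018+.048*np.sin(t)-.008*np.cos(t)
    print(round(t,2),rel([*W(-.035,-(Y+.0125)),Z-.018],[np.pi,0,w])[:3])
E
```

```text
time_s: 1.85
ee_pos: [0.4567, -0.1887, 0.2265]
eef_rot: [3.141, -0.0, -0.162]
force: [0.6, 0.3, -0.2]
grip_width: 0.0004
grip_force: 0.0
1.85 [ 0.4567 -0.1887  0.2265] [ 3.141 -0.    -0.162] F [ 0.6  0.3 -0.2] 0.0004 0.0 [-0.47  0.41  1.84 -0.    0.89  1.27]
0.79 [-0.068, -4.465, -0.018]
0.9 [-0.067, -4.806, -0.441]
1.01 [-0.067, -5.192, -0.822]
1.12 [-0.067, -5.618, -1.159]
1.24 [-0.067, -6.079, -1.446]
1.35 [-0.067, -6.569, -1.679]
1.46 [-0.067, -7.083, -1.857]
1.57 [-0.067, -7.612, -1.976]
```

View pics/s1.png

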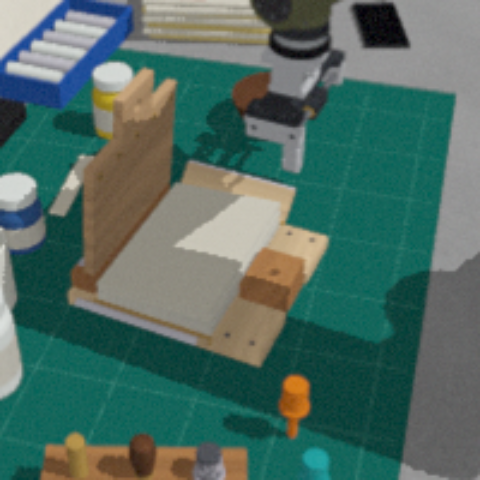

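The gripper at crop (290,150) stands outside the right fence (its edge at (240,180)), clear of the board. Now I'll carry the fence up along its arc.

```bash
python3 -m jog '[[0,-2.5,0,0,0,0],[0,-4.2,0,0,0,0],[0,-4.5,-0.1,0,0,0],[0,-4.65,-0.25,0,0,0],[0,-4.85,-0.45,0,0,0],[0,-5.05,-0.65,0,0,0],[0,-5.25,-0.85,0,0,0],[0,-5.45,-1.0,0,0,0]]'
python3 -m jog '[[0,-0.25,-0.2,0,0,0],[0,-0.5,-0.35,0,0,0],[0,-0.8,-0.52,0,0,0],[0,-1.1,-0.67,0,0,0],[0,-1.4,-0.78,0,0,0],[0,-1.7,-0.87,0,0,0],[0,-2.0,-0.95,0,0,0],[0,-2.2,-0.98,0,0,0]]'
python3 -m jog '[[0,-0.1,0,0,0,0],[0,-0.2,0,0,0,0],[0,-0.3,0,0,0,0],[0,-0.3,0,0,0,0]]'; python3 -c "
from h import *;st();w=np.load('jig.npy')[2];print(rel([*W(-.035,-.1295),.047],[np.pi,0,w]));snap('top','t2.png')"
```

```text
time_s: 2.7
ee_pos: [0.4658, -0.1352, 0.2384]
eef_rot: [3.139, -0.004, -0.161]
force: [-2.7, -6.7, 5.8]
grip_width: 0.0001
grip_force: 3.4
time_s: 3.5
ee_pos: [0.469, -0.1118, 0.2453]
eef_rot: [3.141, 0.0, -0.16]
force: [-2.9, -16.5, 0.9]
grip_width: 0.0008
grip_force: 8.6
time_s: 3.9
ee_pos: [0.4692, -0.1108, 0.2453]
eef_rot: [3.137, 0.0, -0.16]
force: [-5.8, -28.3, 1.8]
grip_width: 0.0004
grip_force: 14.4
3.9 [ 0.4692 -0.1108  0.2453] [ 3.137  0.    -0.16 ] F [ -5.8 -28.3   1.8] 0.0004 14.401506185531616 [-0.31  0.36  1.86 -0.01  0.92  1.43]
[-0.031, 0.268, -0.065, 0.005, 0.0, 0.001]
```

```bash
python3 -m jog '[[0,1.5,0,0,0,0],[-1,3,-4,0,0,0],[-2,2,-9,0,0,0],[-3,-3,-9,0,0,0],[-3,-8,-9,0,0,0],[-3,-13,-9,0,0,0],[-3,-18,-9,0,0,0],[-3,-23,-9,0,0,0]]'
python3 -m jog '[[0,-5,0,0,0,0],[0,-10,0,0,0,0],[0,-11,0,0,0,0],[0,-11,0,0,0,0]]'
python3 - <<'E'
from h import *
st();w,th=np.load('jig.npy')[[2,3]]
print(rel([*W(-.035,.205),.026],[np.pi,0,w]))
for t in np.linspace(th,np.pi/2,8):
    Y=.109+.048*np.cos(t)+.008*np.sin(t);Z=.018+.048*np.sin(t)-.008*np.cos(t)
    print(round(t,2),rel([*W(-.035,(Y+.01)),Z-.018],[np.pi,0,w])[:3])
c=load('t2');cv2.imwrite('pics/t2c.png',np.hstack([cv2.resize(c['img'][125:255,200:335],(520,500)),]))
E
```

```text
time_s: 4.75
ee_pos: [0.476, 0.1237, 0.3351]
eef_rot: [-3.141, 0.001, -0.16]
force: [1.3, 0.2, 0.6]
grip_width: 0.0007
grip_force: 0.0
time_s: 5.15
ee_pos: [0.4935, 0.2313, 0.3345]
eef_rot: [3.141, 0.001, -0.158]
force: [0.6, -0.0, -0.8]
grip_width: 0.0004
grip_force: 0.0
5.15 [0.4935 0.2313 0.3345] [ 3.141e+00  1.000e-03 -1.580e-01] F [ 0.6 -0.  -0.8] 0.0004 0.0 [0.37 0.36 1.62 0.   1.17 2.1 ]
[3.053, 0.975, 10.947, 0.001, 0.001, 0.003]
0.87 [3.037, 5.87, 10.395]
0.97 [3.036, 6.204, 10.041]
1.07 [3.034, 6.572, 9.722]
1.17 [3.033, 6.969, 9.442]
1.27 [3.031, 7.393, 9.202]
1.37 [3.029, 7.838, 9.006]
1.47 [3.028, 8.301, 8.856]
1.57 [3.026, 8.776, 8.752]
```

```bash
python3 -m jog '[[1.5,1,0,0,0,0],[3,1,5,0,0,0],[3,1,9.5,0,0,0],[3,1,10.9,0,0,0],[3,1,10.9,0,0,0],[3,3.5,10.7,0,0,0],[3,5.4,10.5,0,0,0],[3,5.85,10.4,0,0,0]]'
python3 -m jog '[[0,0.18,-0.2,0,0,0],[0,0.36,-0.37,0,0,0],[0,0.55,-0.54,0,0,0],[0,0.75,-0.7,0,0,0],[0,0.95,-0.84,0,0,0],[0,1.15,-0.97,0,0,0],[0,1.4,-1.1,0,0,0],[0,1.65,-1.23,0,0,0]]'
python3 -m jog '[[0,0.25,-0.11,0,0,0],[0,0.5,-0.21,0,0,0],[0,0.75,-0.3,0,0,0],[0,1.0,-0.35,0,0,0],[0,1.25,-0.4,0,0,0],[0,1.4,-0.4,0,0,0],[0,1.5,-0.4,0,0,0],[0,1.5,-0.4,0,0,0]]'; python3 -c "
from h import *;st();w=np.load('jig.npy')[2];print(rel([*W(-.035,.127),.048],[np.pi,0,w]))"
```

```text
time_s: 5.95
ee_pos: [0.515, 0.1667, 0.2356]
eef_rot: [-3.137, -0.006, -0.162]
force: [0.1, 10.5, 8.0]
grip_width: 0.0006
grip_force: 5.0
time_s: 6.75
ee_pos: [0.5115, 0.1509, 0.2435]
eef_rot: [3.141, 0.0, -0.16]
force: [1.7, 1.8, -0.2]
grip_width: 0.0006
grip_force: 0.8
time_s: 7.55
ee_pos: [0.5091, 0.1401, 0.247]
eef_rot: [-3.132, -0.002, -0.16]
force: [12.2, 50.4, -23.0]
grip_width: 0.0006
grip_force: 25.9
7.55 [0.5091 0.1401 0.247 ] [-3.132e+00 -2.000e-03 -1.600e-01] F [ 12.2  50.4 -23. ] 0.0006 25.93430153938243 [0.2  0.44 1.73 0.01 0.97 1.92]
[0.042, 0.017, -0.002, -0.01, -0.002, 0.001]
```

```bash
python3 -m jog '[[0,-1.5,0,0,0,0],[0,-3,0,0,0,0],[-2,-6,-3,0,0,0],[-2,-9,-8,0,0,0],[-5,-13,-9,0,0,0],[-8,-15,-9,0,0,0],[-8,-15,-9,0,0,0],[-8,-15,-9,0,0,0]]' 100
python3 - <<'E'
from h import *
c=snap('top','t3.png');st();d=snap('side','s3.png')
cv2.imwrite('pics/t3c.png',np.hstack([cv2.resize(c['img'][120:255,120:335],(700,440))[:, :],cv2.resize(d['img'][110:270,190:340],(0,0),fx=.01,fy=2.75)[:440] ]))
im=np.zeros((600,800,3),np.uint8);im[:300,:478]=cv2.resize(c['img'][120:255,120:335],(478,300),interpolation=2);im[300:,:400]=cv2.resize(d['img'][130:250,190:350],(400,300),interpolation=2);cv2.imwrite('pics/t3c.png',im[:,:480])
E
```

```text
time_s: 8.35
ee_pos: [0.4538, 0.2975, 0.3377]
eef_rot: [3.141, -0.0, -0.159]
force: [0.4, -0.7, 0.3]
grip_width: 0.0607
grip_force: 0.0
8.4 [0.4544 0.2969 0.3375] [ 3.141 -0.    -0.16 ] F [0.2 0.4 0.4] 0.0649 0.0 [ 0.51  0.35  1.62 -0.    1.17  2.24]
```

View pics/t3c.png

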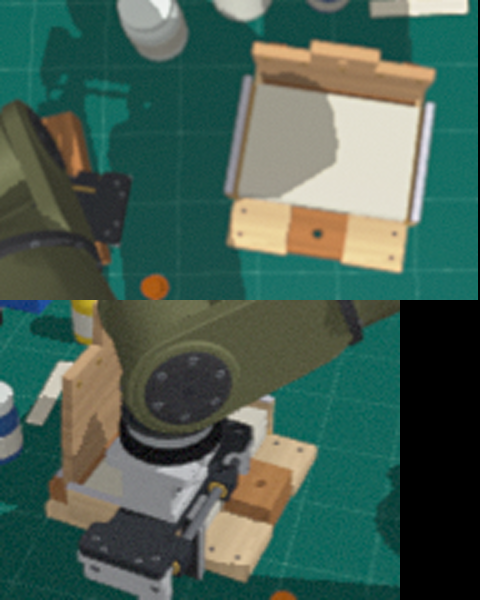

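Run:
```python
from h import *
from fit import model
p=np.load('jig.npy');c=load('t3')
for a in(1.57,1.45,1.3):
    q=p.copy();q[3]=q[4]=a;print(a,proj(c,np.array(model(q)))[9:13].round(1).tolist())
```

```text
1.57 [[229.7, 154.2], [220.8, 206.6], [314.7, 166.7], [307.9, 219.7]]
1.45 [[227.7, 154.0], [218.8, 206.4], [316.6, 167.1], [310.0, 220.1]]
1.3 [[225.3, 153.9], [216.4, 206.1], [319.0, 167.7], [312.4, 220.5]]
```

Both fences are upright on their stops: edge lines at crop x≈245/226 left and 435/421 right, matching the prediction for 1.57. The block at crop (318,233) is clear. Next is the board: go up and over, behind it.

```bash
python3 -m jog '[[0,0,-5,0,0,0],[0,0,-10,0,0,0],[3,2,-15,0,0,0],[7,5,-17,0,0,0],[11,10,-17,0,0,0],[14,14,-17,0,0,0],[16,18,-17,0,0,0],[18,22,-17,0,0,0]]' 0
python3 - <<'E'
from h import *
st();w=np.load('jig.npy')[2]
print(rel([*W(.15,0),.30],[np.pi,0,w]))
E
```

```text
time_s: 9.25
ee_pos: [0.5928, 0.0623, 0.5071]
eef_rot: [3.141, 0.001, -0.162]
force: [1.4, 0.1, -0.3]
grip_width: 0.012
grip_force: 0.0
9.25 [0.5928 0.0623 0.5071] [ 3.141e+00  1.000e-03 -1.620e-01] F [ 1.4  0.1 -0.3] 0.012 0.0 [ 0.04  0.35  1.21 -0.    1.57  1.78]
[9.051, 6.367, 0.809, 0.0, 0.001, -0.002]
```

```bash
python3 -m jog '[[4,3,0,0,0,0],[8,6,0,0,0,0],[9,6.4,0,0,0,0],[9,6.4,4,0,0,0],[9,6.4,8,0,0,0],[9,6.4,10.3,0,0,0],[9,6.4,10.3,0,0,0],[9,6.4,10.3,0,0,0]]'
python3 - <<'E'
from h import *
st();w,th=np.load('jig.npy')[[2,5]]
for t in np.r_[np.linspace(th,.8,15)]:
    x=.09-.17*np.cos(t)+.012*np.sin(t);z=.042+.17*np.sin(t)+.012*np.cos(t)
    print(round(t,2),rel([*W(x+.008,0),z],[np.pi,0,w])[:3])
c=snap('side','s4.png');cv2.imwrite('pics/s4c.png',cv2.resize(c['img'][60:260,160:360],(480,480)))
E
```

```text
time_s: 10.05
ee_pos: [0.6706, -0.0128, 0.4054]
eef_rot: [3.142, -0.0, -0.161]
force: [0.3, 0.3, 1.0]
grip_width: 0.0006
grip_force: 0.0
10.05 [ 0.6706 -0.0128  0.4054] [ 3.142 -0.    -0.161] F [0.3 0.3 1. ] 0.0006 0.0 [-0.07  0.58  1.13 -0.    1.44  1.66]
1.49 [-5.159, 0.214, -0.606]
1.44 [-6.003, 0.215, -0.58]
1.39 [-6.845, 0.216, -0.512]
1.35 [-7.682, 0.217, -0.402]
1.3 [-8.513, 0.217, -0.251]
1.25 [-9.335, 0.218, -0.06]
1.2 [-10.147, 0.219, 0.173]
1.15 [-10.946, 0.219, 0.445]
1.1 [-11.731, 0.22, 0.756]
1.05 [-12.5, 0.221, 1.106]
1.0 [-13.25, 0.221, 1.494]
0.95 [-13.98, 0.222, 1.918]
0.9 [-14.688, 0.222, 2.378]
0.85 [-15.372, 0.223, 2.872]
0.8 [-16.031, 0.224, 3.4]
```

View pics/s4c.png

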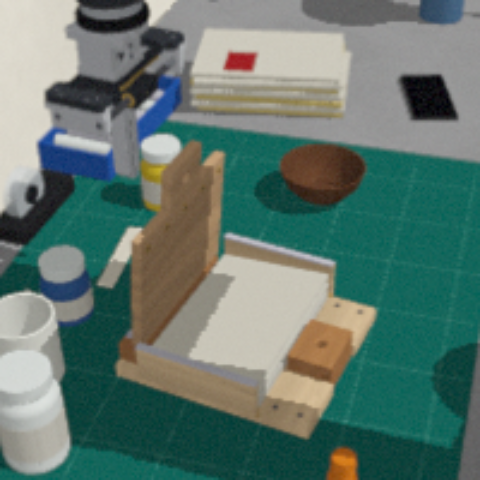

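The fingers at crop (125,150) hang behind the board's tongue at (185,170), and both fences stand upright. Now pull the board forward along its arc.

```bash
python3 -m jog '[[-2,0.2,-0.3,0,0,0],[-4,0.2,-0.5,0,0,0],[-5,0.2,-0.6,0,0,0],[-5.7,0.2,-0.6,0,0,0],[-6.4,0.2,-0.55,0,0,0],[-7.1,0.2,-0.47,0,0,0],[-7.8,0.2,-0.37,0,0,0],[-8.5,0.2,-0.25,0,0,0]]'
python3 -m jog '[[-0.8,0,0.17,0,0,0],[-1.6,0,0.4,0,0,0],[-2.4,0,0.67,0,0,0],[-3.2,0,1.0,0,0,0],[-4,0,1.35,0,0,0],[-4.7,0,1.7,0,0,0],[-5.4,0,2.1,0,0,0],[-6.1,0,2.6,0,0,0]]'
python3 -m jog '[[-0.7,0,0.5,0,0,0],[-1.4,0,1.0,0,0,0],[-1.4,0,1.0,0,0,0],[-1.4,0,1.0,0,0,0],[-1.4,0,1,0,0,0],[-1.4,0,1,0,0,0]]'
python3 - <<'E'
from h import *
st()
c=snap('side','s5.png');cv2.imwrite('pics/s5c.png',cv2.resize(c['img'][60:260,160:360],(480,480)))
E
```

```text
time_s: 10.9
ee_pos: [0.5858, -0.0001, 0.4069]
eef_rot: [3.142, 0.0, -0.16]
force: [0.3, -1.0, 1.4]
grip_width: 0.0006
grip_force: 0.5
time_s: 11.7
ee_pos: [0.5254, 0.0096, 0.3807]
eef_rot: [-3.142, -0.0, -0.16]
force: [-0.5, 0.5, 0.6]
grip_width: 0.0002
grip_force: 0.2
time_s: 12.3
ee_pos: [0.5123, 0.0117, 0.3712]
eef_rot: [3.142, -0.0, -0.16]
force: [0.0, 0.5, -1.9]
grip_width: 0.0002
grip_force: 0.0
12.3 [0.5123 0.0117 0.3712] [ 3.142 -0.    -0.16 ] F [ 0.   0.5 -1.9] 0.0002 0.0 [-0.05  0.25  1.67 -0.    1.23  1.68]
```

View pics/s5c.png

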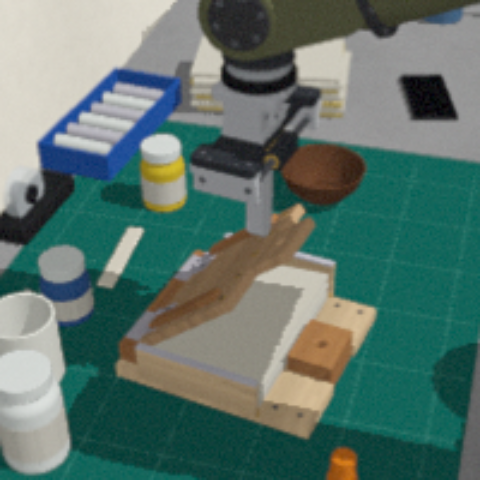

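The board leans at about 0.75 rad under the finger at crop (260,230), slowly sinking. I'll keep carrying it down.

Run:
```python
from h import *
w=np.load('jig.npy')[2]
for t in np.linspace(.75,.15,9):
    x=.09-.17*np.cos(t)+.012*np.sin(t);z=.042+.17*np.sin(t)+.012*np.cos(t)
    print(round(t,2),rel([*W(x+.008,0),z],[np.pi,0,w])[:3])
```

```text
0.75 [-0.645, 0.1, 0.544]
0.68 [-1.547, 0.1, 1.45]
0.6 [-2.378, 0.099, 2.421]
0.52 [-3.134, 0.099, 3.451]
0.45 [-3.811, 0.099, 4.535]
0.38 [-4.405, 0.099, 5.666]
0.3 [-4.912, 0.099, 6.839]
0.22 [-5.33, 0.099, 8.047]
0.15 [-5.656, 0.099, 9.283]
```

```bash
python3 -m jog '[[-0.7,0,0.6,0,0,0],[-1.5,0,1.4,0,0,0],[-2.4,0,2.4,0,0,0],[-3.1,0,3.4,0,0,0],[-3.8,0,4.5,0,0,0],[-4.4,0,5.6,0,0,0],[-4.9,0,6.8,0,0,0],[-5.3,0,8,0,0,0]]'
python3 -m jog '[[0,0,0,0,0,0],[0,0,-4,0,0,0],[0,0,-9,0,0,0],[0,-5,-12,0,0,0],[-2,-10,-12,0,0,0],[-4,-15,-12,0,0,0],[-6,-20,-12,0,0,0],[-8,-25,-12,0,0,0]]' 60
python3 - <<'E'
from h import *
st()
c=snap('side','s6.png');t=snap('top','t6.png')
im=np.hstack([cv2.resize(c['img'][130:320,160:350],(400,400),interpolation=2),cv2.resize(t['img'][125:255,200:330],(400,400),interpolation=2)]);cv2.imwrite('pics/s6c.png',im)
E
```

```text
time_s: 13.15
ee_pos: [0.4593, 0.0203, 0.2901]
eef_rot: [3.142, 0.0, -0.16]
force: [-0.5, -0.1, -0.0]
grip_width: 0.0007
grip_force: 0.0
time_s: 13.95
ee_pos: [0.4248, 0.26, 0.4116]
eef_rot: [-3.141, -0.001, -0.16]
force: [0.2, -0.6, 0.5]
grip_width: 0.0558
grip_force: 0.0
13.95 [0.4248 0.26   0.4116] [-3.141e+00 -1.000e-03 -1.600e-01] F [ 0.2 -0.6  0.5] 0.0558 0.0 [ 0.48  0.18  1.66 -0.    1.31  2.21]
```

View pics/s6c.png

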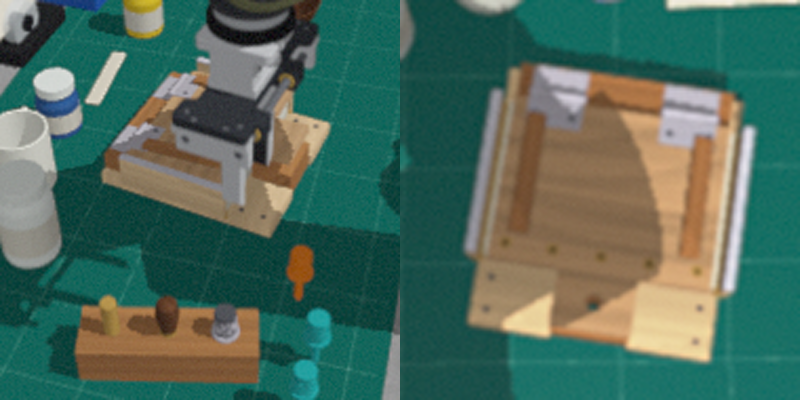

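The board rests on the booklets (right half: hole at crop (594,302), i.e. pixel (263,223)), with the fences upright beside it. The pin stands at left crop (225,322). Next, move above the pin and measure closely.

Run:
```python
from h import *
print(rel([.43,.321,.18],[np.pi,0,.23],ctrl.tcp_to_grasp))
```

```text
[-0.314, -5.882, 5.091, -0.001, -0.0, -0.385]
```

```bash
python3 -m jog '[[-0.3,-5.9,2,0,0,-0.15],[-0.3,-5.9,5.1,0,0,-0.3],[-0.3,-5.9,5.1,0,0,-0.385],[-0.3,-5.9,5.1,0,0,-0.385],[-0.3,-5.9,5.1,0,0,-0.385],[-0.3,-5.9,5.1,0,0,-0.385]]'
python3 - <<'E'
from h import *
st()
c=snap('wrist','w7.png');s=snap('side','s7.png')
print(proj(c,[[.43,.321,.084],[.43,.321,.05]]),proj(s,[[.43,.321,.084],[.43,.321,.05]]))
cv2.imwrite('pics/w7c.png',np.hstack([c['img'],cv2.resize(s['img'][250:320,210:300],(288,224),interpolation=2)[np.r_[:224,[0]*160]]]))
E
```

```text
time_s: 14.65
ee_pos: [0.4323, 0.3164, 0.3609]
eef_rot: [-3.141, -0.001, 0.222]
force: [0.2, 0.1, -0.5]
grip_width: 0.0565
grip_force: 0.0
14.65 [0.4323 0.3164 0.3609] [-3.141e+00 -1.000e-03  2.220e-01] F [ 0.2  0.1 -0.5] 0.0565 0.0 [ 0.56  0.31  1.62 -0.    1.22  1.91]
[[247.71134984 200.99987384]
 [248.44055532 188.81056751]] [[267.04021629 277.0977956 ]
 [267.08054661 286.55465288]]
```

View pics/w7c.png

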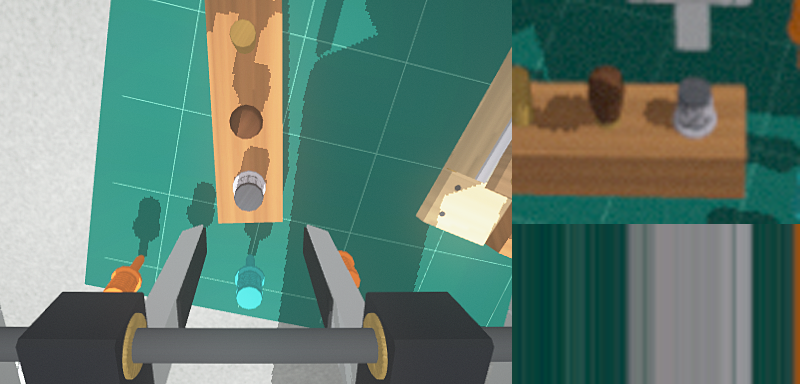

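The wrist view shows the steel grip's top at (248,197), with the awl at (246,121) and setter at (242,33). A turquoise look-alike at (250,285) is clear of the fingers.

Run:
```python
from h import *
c=load('w7');s=load('s7')
a=atz(c,248.3,197.3,.084);b=atz(s,267.2,278,.084);print(a,b)
# two-ray triangulation
o1,d1=ray(c,248.3,197.3);o2,d2=ray(s,267.2,278)
t=np.linalg.lstsq(np.c_[d1,-d2],o2-o1,rcond=None)[0];print(o1+t[0]*d1,o2+t[1]*d2)
m=(a+b)/2;print(rel([m[0],m[1],.075],[np.pi,0,.225],ctrl.tcp_to_grasp))
```

```text
[0.43314433 0.32120942 0.084     ] [0.42903837 0.32322523 0.084     ]
[0.43145216 0.32093131 0.07876542] [0.42998247 0.31979362 0.07930097]
[0.009, -0.578, 10.536, -0.0, -0.001, -0.002]
```

```bash
python3 -m jog '[[0,-0.55,4,0,0,0],[0,-0.55,8,0,0,0],[0,-0.55,10,0,0,0],[0,-0.55,10.5,0,0,0],[0,-0.55,10.5,0,0,0],[0,-0.55,10.5,0,0,0]]'
python3 -m jog '[[0,0,0,0,0,0],[0,0,0,0,0,0],[0,0,0,0,0,0],[0,0,0,0,0,0],[0,0,0,0,0,0],[0,0,0,0,0,0]]' 0 45
python3 -c "
from h import *;st()"
```

```text
time_s: 15.35
ee_pos: [0.4311, 0.3223, 0.2566]
eef_rot: [-3.141, -0.002, 0.224]
force: [-0.3, -0.5, 0.1]
grip_width: 0.0567
grip_force: 0.0
time_s: 15.95
ee_pos: [0.4308, 0.3222, 0.2552]
eef_rot: [3.142, -0.0, 0.225]
force: [-0.2, -1.4, 2.8]
grip_width: 0.0232
grip_force: 45.0
15.95 [0.4308 0.3222 0.2552] [ 3.142 -0.     0.225] F [-0.2 -1.4  2.8] 0.0232 45.000978112220764 [ 0.57  0.45  1.7  -0.    1.    1.92]
```

```bash
python3 -m jog '[[0,0,-2,0,0,0],[0,0,-5,0,0,0],[0,0,-9,0,0,0],[0,0,-12,0,0,0],[0,0,-12,0,0,0],[0,0,-12,0,0,0]]'
python3 - <<'E'
from h import *
st();c=load('t6');print('hole',W(-.09,0),'leaf hole seen',atz(c,263.05,223.1,.066), 'pred leaf px',proj(c,[[*W(-.089,0),.066],[*W(-.09,0),.04]]))
print(rel([*W(-.09,0),.13],[np.pi,0,-.1606],.2512))
E
```

```text
time_s: 16.55
ee_pos: [0.4307, 0.3221, 0.3747]
eef_rot: [-3.142, -0.0, 0.225]
force: [-0.7, 0.8, -1.3]
grip_width: 0.0234
grip_force: 45.0
16.55 [0.4307 0.3221 0.3747] [-3.142 -0.     0.225] F [-0.7  0.8 -1.3] 0.0234 44.99971032142639 [0.57 0.3  1.59 0.   1.25 1.92]
hole [0.43490251 0.0232563 ] leaf hole seen [0.43722069 0.02229704 0.066     ] pred leaf px [[262.75421018 223.60639024]
 [262.5450951  224.80146622]]
[-6.248, 29.23, -0.654, -0.0, -0.0, 0.385]
```

```bash
python3 -m jog '[[-1,5,-0.6,0,0,0.05],[-2,10,-0.6,0,0,0.13],[-3,14,-0.6,0,0,0.2],[-4,18,-0.6,0,0,0.27],[-5,22,-0.6,0,0,0.33],[-5.7,26,-0.6,0,0,0.385],[-6.2,28.5,-0.6,0,0,0.385],[-6.2,29.2,-0.6,0,0,0.385]]'
python3 -m jog '[[0,0,0,0,0,0],[0,0,0,0,0,0],[0,0,3,0,0,0],[0,0,3.5,0,0,0],[0,0,3.5,0,0,0],[0,0,3.5,0,0,0]]'
python3 - <<'E'
from h import *
st()
c=snap('wrist','w8.png');s=snap('side','s8.png')
o=ctrl.get_obs();tip=Ro.from_euler('xyz',o['eef_rot']).apply([0,0,.2512])+o['ee_pos'];col=Ro.from_euler('xyz',o['eef_rot']).apply([0,0,.2052])+o['ee_pos']
P=[tip,col,[*W(-.089,0),.066],[*W(-.09,0),.04]];print(np.array(P).round(4).tolist())
print('w',proj(c,P).round(1).tolist(),'s',proj(s,P).round(1).tolist())
u,v=proj(s,P)[0].astype(int);print(u,v)
A=cv2.resize(s['img'][v-45:v+45,u-45:u+45],(400,400),interpolation=2)
u2,v2=proj(c,P)[0].astype(int);print(u2,v2);v2=np.clip(v2,60,324);u2=np.clip(u2,60,452)
B=cv2.resize(c['img'][v2-60:v2+60,u2-60:u2+60],(400,400),interpolation=2);print(u2,v2)
cv2.imwrite('pics/i8.png',np.hstack([A,B]))
E
```

```text
time_s: 17.35
ee_pos: [0.4353, 0.0218, 0.3796]
eef_rot: [3.141, 0.002, -0.163]
force: [0.4, 1.1, -1.6]
grip_width: 0.023
grip_force: 45.0
time_s: 17.95
ee_pos: [0.4356, 0.0242, 0.3468]
eef_rot: [-3.141, -0.001, -0.159]
force: [0.2, -0.2, -0.7]
grip_width: 0.0234
grip_force: 45.0
17.95 [0.4356 0.0242 0.3468] [-3.141e+00 -1.000e-03 -1.590e-01] F [ 0.2 -0.2 -0.7] 0.0234 44.99966561794281 [-0.03  0.11  1.9   0.    1.14  1.7 ]
[[0.4359, 0.024, 0.0957], [0.4359, 0.024, 0.1417], [0.4359, 0.0231, 0.066], [0.4349, 0.0233, 0.04]]
w [[254.4, 210.4], [254.4, 237.4], [255.5, 197.4], [255.4, 189.3]] s [[294.2, 186.4], [294.9, 172.9], [293.8, 194.6], [293.8, 201.8]]
294 186
254 210
254 210
```

View pics/i8.png

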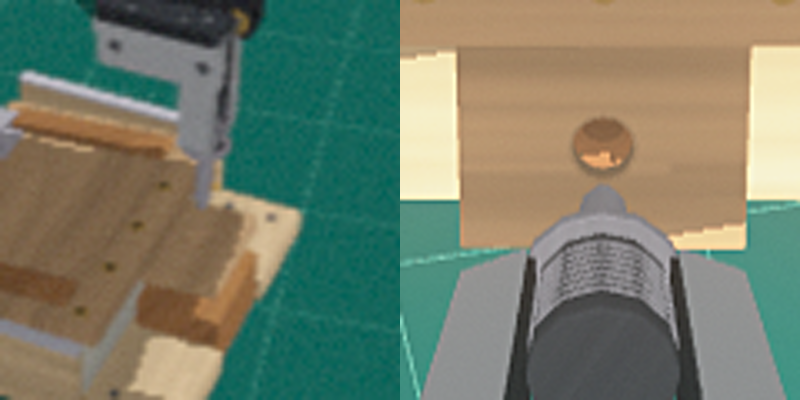

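The wrist crop (right) shows the tongue hole at crop (603,146), i.e. (254.9,193.8), and the pin's tip at about (603,195), i.e. (254.9,209). The pin is upright and laterally in line.

Run:
```python
from h import *
c=load('w8')
t=atz(c,254.9,209.1,.0957)
for z in(.063,.068,.072): print(z,atz(c,254.9,193.8,z))
# visible through the hole: block-top mouth? 
print('tip',t,'base fit',W(-.09,0), 'leafhole top cam',[atz(load('t6'),263.05,223.1,z).round(4) for z in(.063,.072)], 'base top cam',atz(load('top0'),200+277.5/4.4-.5,125+440.5/4.4-.5,.04))
```

```text
0.063 [0.43808646 0.02322605 0.063     ]
0.068 [0.43964998 0.02298242 0.068     ]
0.072 [0.44090079 0.02278752 0.072     ]
tip [0.43683517 0.02347507 0.0957    ] base fit [0.43490251 0.0232563 ] leafhole top cam [array([0.4375, 0.0222, 0.063 ]), array([0.4367, 0.0224, 0.072 ])] base top cam [0.43541096 0.02318718 0.04      ]
```

```bash
python3 -m jog '[[0,0,1,0,0,0],[0,0,2,0,0,0],[0,0,3,0,0,0],[0,0,4,0,0,0],[0,0,4.6,0,0,0],[0,0,5,0,0,0],[0,0,5,0,0,0],[0,0,5,0,0,0]]'
python3 -m jog '[[0,0,0.4,0,0,0],[0,0,0.8,0,0,0],[0,0,1.2,0,0,0],[0,0,1.6,0,0,0],[0,0,1.6,0,0,0]]'
python3 -c "
from h import *;st()"
```

```text
time_s: 18.85
ee_pos: [0.4355, 0.0237, 0.2962]
eef_rot: [-3.142, -0.0, -0.16]
force: [0.2, 0.5, -1.2]
grip_width: 0.023
grip_force: 45.0
time_s: 19.35
ee_pos: [0.4354, 0.0237, 0.2794]
eef_rot: [3.141, 0.001, -0.16]
force: [0.3, 0.1, -1.0]
grip_width: 0.0231
grip_force: 45.0
19.35 [0.4354 0.0237 0.2794] [ 3.141e+00  1.000e-03 -1.600e-01] F [ 0.3  0.1 -1. ] 0.0231 44.99963700771332 [-0.03  0.21  1.96  0.    0.97  1.7 ]
```

```bash
python3 -m jog '[[0,0,0.3,0,0,0],[0,0,0.6,0,0,0],[0,0,0.9,0,0,0],[0,0,1.2,0,0,0],[0,0,1.2,0,0,0]]'
python3 -m jog '[[0,0,0.2,0,0,0],[0,0,0.4,0,0,0],[0,0,0.6,0,0,0],[0,0,0.7,0,0,0],[0,0,0.7,0,0,0]]'
python3 -c "
from h import *;st()"
```

```text
time_s: 19.85
ee_pos: [0.4354, 0.0238, 0.2677]
eef_rot: [3.142, 0.001, -0.16]
force: [-1.0, 0.6, 2.4]
grip_width: 0.0232
grip_force: 45.0
time_s: 20.35
ee_pos: [0.4354, 0.0238, 0.261]
eef_rot: [-3.142, 0.0, -0.16]
force: [-2.9, 0.3, 4.4]
grip_width: 0.0229
grip_force: 45.0
20.35 [0.4354 0.0238 0.261 ] [-3.142  0.    -0.16 ] F [-2.9  0.3  4.4] 0.0229 45.001384019851685 [-0.03  0.24  1.97  0.    0.93  1.7 ]
```

```bash
python3 -m jog '[[0,0,0.1,0,0,0],[0,0,0.2,0,0,0],[0,0,0.25,0,0,0],[0,0,0.3,0,0,0],[0,0,0.3,0,0,0]]' 0 60
python3 -m jog '[[0,0,0.05,0,0,0],[0,0,0.1,0,0,0],[0,0,0.1,0,0,0],[0,0,0.1,0,0,0]]'
python3 -c "
from h import *;st()"
```

```text
time_s: 20.85
ee_pos: [0.4354, 0.0238, 0.2589]
eef_rot: [-3.142, 0.0, -0.16]
force: [-11.7, 0.9, 22.3]
grip_width: 0.0229
grip_force: 60.0
time_s: 21.25
ee_pos: [0.4354, 0.0238, 0.2587]
eef_rot: [3.142, -0.0, -0.16]
force: [-17.7, 1.1, 36.9]
grip_width: 0.0232
grip_force: 60.0
21.25 [0.4354 0.0238 0.2587] [ 3.142 -0.    -0.16 ] F [-17.7   1.1  36.9] 0.0232 60.015748143196106 [-0.03  0.24  1.97 -0.    0.92  1.7 ]
```

```bash
python3 -m jog '[[-0.04,0,0,0,0,0],[-0.07,0,-0.05,0,0,0],[-0.07,0,-0.05,0,0,0],[-0.07,0,-0.05,0,0,0],[-0.07,0,-0.05,0,0,0]]'
python3 -c "
from h import *;st();snap('side','s9.png')"
```

```text
time_s: 21.75
ee_pos: [0.435, 0.0238, 0.2589]
eef_rot: [-3.142, -0.001, -0.16]
force: [-9.6, 0.9, 25.7]
grip_width: 0.0229
grip_force: 60.0
21.75 [0.435  0.0238 0.2589] [-3.142e+00 -1.000e-03 -1.600e-01] F [-9.6  0.9 25.7] 0.0229 60.01085042953491 [-0.03  0.24  1.98 -0.    0.92  1.7 ]
```

```bash
python3 -m jog '[[0,0,0,0,0,0],[0,0,0,0,0,0],[0,0,0,0,0,0],[0,0,0,0,0,0],[0,0,0,0,0,0],[0,0,0,0,0,0]]'
python3 -c "
from h import *;st();print(ctrl.hand_in())"
```

```text
time_s: 22.4
ee_pos: [0.435, 0.0238, 0.2589]
eef_rot: [-3.142, -0.002, -0.16]
force: [-10.1, -0.8, 25.4]
grip_width: 0.0234
grip_force: 60.0
22.4 [0.435  0.0238 0.2589] [-3.142e+00 -2.000e-03 -1.600e-01] F [-10.1  -0.8  25.4] 0.0234 60.01078248023987 [-0.03  0.24  1.98 -0.    0.92  1.7 ]
the job is handed in; nothing more can be done
None
```

Handed in at 22.4 s with both fences upright, the board swung down and the steel pin held home at about 25 N; I infer the board is fully shut from the collar height (about 54 mm) and the sharp force rise, not from a picture, and pushing the left fence onto its stop briefly reached about 57 N, over the 40 N limit if fingertip contact counts as the gripper's body.

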